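Pack the instrument case: battery below, circuit board above

ROBOT

A 7-joint arm with a two-finger parallel gripper is mounted at the origin on the work surface. World frame = base frame: x ahead of the robot, y to its left, z up, the work surface at z = 0. Lengths are in mm, angles in rad, forces in N, time in s.
With the tool pointing down it reaches from about 400 to 900 mm from the base axis. Payload 5.6 kg.
Tool frame: the origin (TCP) lies at the very end of the fingers, on their centre line; the grasp point (between the pads) lies 19 mm behind it; x points along the fingers, z is the direction in which the jaws open and shut, and the axes are right-handed (so a half turn about x gives the same grasp; the last joint's range is limited). The gripper opens to 92 mm and grips with 3 to 60 N. Pads are 20 mm wide; open, the fingers measure 128 mm over their backs; the gripper's body (75 mm by 189 mm) begins 69 mm behind the grasp point.
Start: joints at [1.163, 0.468, -0.012, 1.603, 0.006, 1.071, -0.056], TCP at [231.855, -607.25, 214.592] pointing down, gripper open.
Joint ranges: [-2.53, 2.53], [-0.31, 2.02], [-1.57, 1.55], [0.28, 2.44], [-1.29, 4.43], [0.15, 1.84], [-2.92, 2.92]. Speed limits (rad/s): [2.57, 2.57, 3.14, 3.14, 3.14, 3.14, 3.14].

INTERFACE

Orientations are given as [roll, pitch, yaw] about the fixed x, y, z axes, in that order (R = Rz(yaw) Ry(pitch) Rx(roll)).
In Python, from plant import arm gives the robot as it stands.
- The arm moves only by the tool play_rows, never from a script. Its argument "motion" is a list of rows, each an object with "xyz": the shift along the tool's x, y, z in mm, a list of three; "rotation": the turn, a rotation vector about the tool's x, y, z in degrees, a list of three. In form: [{"xyz": [tx, ty, tz], "rotation": [rx, ry, rz]}, ...]. A call has 1 to 12 rows; each row is the pose to reach, as a shift and turn from the pose commanded when the call began, along the tool's axes at that moment; what a row does not reach only later rows make up. A row lasts 1/12 s, in which the tool goes at most 41.7 mm and 7.16 degrees, less where a joint would pass 70% of its speed; a pose out of reach is approached as far as the arm can. A call with a gripper value outside its range is refused whole. "claw" is the opening, from 0 (shut) to 1 (fully open), set as the call begins (left out, the last holds). The fingers move at their own pace and stop on an object; the grip force is fixed at half the most. Time passes only in rows, so rows that repeat a pose let the fingers close. It gives the time, the measured TCP pose, the force and the opening at its end, in the units of the state.
- arm.state(): the state, without advancing time (a new reading comes with each control period).
- arm.grab_frame(name): name is "side" or "top" or "wrist"; returns (picture, depth): 384x512x3 uint8, blue, green, red; 384x512 float32, mm along the optical axis (not along the pixel's ray), 0 where there is no reading.
- arm.camera_model(name): a dict with "camera_matrix" (3x3 intrinsics, pixels), "xyz" and "rotation" of the camera in the world; the wrist camera has in their place "mount" (4x4, takes a point from camera to tool coordinates, whose origin is the TCP and whose axes are the tool frame's). Camera axes: x right, y down, z forward; pixel columns grow to the right and rows downward; lengths in mm; the calibration is good to about 2 mm. A picture is of the moment at which its call begins: read the wrist's pose just before it. camera_model takes no time and is no camera call.
- arm.finish_job(): hands the job in, once; it reports no verdict.
Trained networks look in the newest picture that a camera, given by its name, has taken for a name from the list of things; names that differ only in an ending like _2 or _b are one class to them, and where a whole thing is asked for, a point or a joint stands for the part that bears it (a point fixed in the world has none). Each returns a list of dicts, best first, with "p" (0 to 1); they miss things now and then, are a little off and sometimes report something else, mostly with a low value. They report only what shows in the picture. A call takes as long as a camera call. They do not tell look-alikes from the thing itself.
- arm.search_frame(camera, label): "box" ([centre column, centre row, width, height] as shares, 0 to 1, of the picture: columns of its width, rows of its height, round what is visible of it).
- arm.cut_out(camera, label): "mask" (384x512 bool, what is visible of it) and "box" ([centre column, centre row, width, height] as shares, 0 to 1, of the picture: columns of its width, rows of its height, round what is visible of it).
- arm.place_of(camera, label): "point" ([row, column] as shares, 0 to 1, of the picture: columns of its width, rows of its height: a listed point, or the origin of a listed thing).
The state is a dict: "time_s": time; "joint_pos": joint angles; "qvel": joint speeds; "tau": joint torques, N m; "tool_pos": TCP position; "tcp_rot": TCP orientation; "ft_force": force on the tool from outside, world axes, zero at the start; "moment": the same for the moment, N m; "grip_width": finger opening in mm.
Only numpy, scipy, OpenCV 4.12 (cv2) and the standard library are available. Lean on these libraries where they do the work, as an engineer would, in place of code of your own. Each camera call takes 0.05 s, during which the arm holds its last target.

TASK

Pack the open grey case on the electronics bench in layers: first set the orange battery pack flat and lengthwise into the low pocket on the case floor, then lay the blue circuit board, heat sink up, level on the two yellow ledges above it. Set both down without dropping them, and leave the white power adapter where it lies.

Things in the scene. Friction and masses are not known exactly. Their poses are not given: they have to be found in the camera images.
- case: Fixed open grey case 180 x 160 x 70 mm (own x, y, z; inside 170 x 150). Origin: centre of underside, z up. Inner floor at z 5.5. A yellow ledge 30 deep, top at z 54, along each x end: gap 110 between. Between the ledges, four white ribs 14 high, 6 thick, along x, bound the centred battery pocket, 110 (x) x 61 (y); 42 finger gaps mid-length, 38 free outside. Board's long side goes along x.
- battery: Orange battery pack with a black band and two brass studs (2 mm) on top: a block 90 x 45 x 40 mm (its own x, y, z), 0.2 to 0.4 kg, lying flat on the bench. Origin: centre of its underside. Grip it across its 45 mm width (y). Either end may face either way in the case.
- board: Blue circuit board 150 x 130 x 4 mm (own x, y, z), 0.2 to 0.35 kg, lying flat, parts up. Origin: centre of its underside. At its centre a finned aluminium heat sink 60 x 30 mm (x, y), top at z 30 mm: grip across its 30 mm width (y). Other parts stand up to z 18 mm near the ends and corners; clear beside the heat sink within 15 mm of mid-length. Either end may face either way.
- adapter: White power adapter, a block 86 x 46 x 36 mm with rounded edges, on the bench; a bystander like the battery in size, not part of the kit, to be left alone. Origin: centre of its underside.
Mind the look-alikes: they are no part of the job. Of the things like the battery, leave any that is green; of the rest the larger one is meant.

How it is judged (in metres and radians):
On the way:
1. the battery pack lies flat in its pocket, with the circuit board not yet in the case (x of battery in the frame of case between -0.016 and 0.016 m and y of battery in the frame of case between -0.014 and 0.014 m and z of battery in the frame of case between 0.0015 and 0.0095 m and angle between battery's own z axis and vertical below 0.1 rad and angle between the x axis of battery and the x axis of case, either way round below 0.2 rad and linear speed of battery below 0.02 m/s and horizontal distance between board and case above 0.1 m), for 0.2 s.
At the end, for the whole second after the job is handed in: Battery pack flat on the case floor in its pocket (16 mm along, 14 mm across) and circuit board on both ledges above it, heat sink up (16 mm each way); each within 4 mm in height, 11 degrees in yaw and 5.7 degrees of level, released and at rest (x of battery in the frame of case between -0.016 and 0.016 m and y of battery in the frame of case between -0.014 and 0.014 m and z of battery in the frame of case between 0.0015 and 0.0095 m and angle between each of battery, board's own z axis and vertical below 0.1 rad and angle between the x axis of each of battery, board and the x axis of case, either way round below 0.2 rad and x of board in the frame of case between -0.016 and 0.016 m and y of board in the frame of case between -0.016 and 0.016 m and z of board in the frame of case between 0.05 and 0.058 m and linear speed of each of battery, board below 0.02 m/s); the robot touches nothing.
It fails at once if the white adapter is moved more than 30 mm (distance of adapter from where it was at the start of the episode above 0.03 m).
It fails at once if the battery pack is dropped into the case (falls free, faster than 0.75 m/s: some 30 mm) (horizontal distance between battery and case below 0.1 m and contact force between the fingers and battery below 0.05 N and linear speed of battery above 0.75 m/s).
It fails at once if the circuit board is dropped into the case (falls free, faster than 0.75 m/s: some 30 mm) (horizontal distance between board and case below 0.1 m and contact force between the fingers and board below 0.05 N and linear speed of board above 0.75 m/s).
It also fails if it takes over 62 s, if anything falls off the work surface, if the arm or the gripper's body presses on something with over 40 N, if the wrist force passes 120 N, or if a joint passes its speed limit or range.

## Working session

There is one attempt and no reset: what is moved stays moved. The work goes in short steps, Python scripts to look and compute and a tool call to move; the robot and the scene stay as the last step left them, time stands still between calls to the robot, and variables do not carry over. Pictures are saved under pics/ and viewed, and the job is handed in when it is done.

Besides the shell and the picture viewer there is one more tool, called after ">>>" as name(argument=value, ...), one argument or row to a line, values as JSON. play_rows: Moves the arm, as the interface text tells. Its arguments: {"type":"object","properties":{"motion":{"type":"array"},"claw":{"type":"number"}},"required":["motion"]}

```bash
ls; mkdir -p pics; python3 - <<'E'
from plant import arm
import cv2,numpy as np
print(arm.state())
for n in ("top","side"):
    p,d=arm.grab_frame(n); cv2.imwrite(f"pics/{n}0.png",p); np.save(f"{n}0.npy",d)
    print(n,arm.camera_model(n))
    for l in ("case","battery","board","adapter"):
        for r in arm.search_frame(n,l): print(n,l,round(r["p"],2),np.round(np.array(r["box"])*[512,384,512,384]))
print(arm.camera_model("wrist"))
E
```

```text
pics
{'time_s': 0.0, 'joint_pos': array([ 1.16300316,  0.46836796, -0.01161072,  1.60361452,  0.00603529,
        1.07139794, -0.05628038]), 'qvel': array([ 0.00152843,  0.0014196 , -0.00023727, -0.00032325,  0.00032941,
       -0.00012541, -0.00165154]), 'tau': array([-6.92684844e-04, -5.20578611e+01, -1.27176478e-02, -2.43750536e+01,
       -5.65595878e-02,  1.73620367e-02,  1.57051845e-04]), 'tool_pos': array([ 231.61383732, -606.71347397,  213.65011608]), 'tcp_rot': array([-3.05577994,  1.56904248,  2.02138178]), 'ft_force': array([-0.75893751,  0.10870927,  0.34538161]), 'moment': array([0.0277553 , 0.02448549, 0.00873739]), 'grip_width': 91.68996535819707}
top {'camera_matrix': array([[429.91924972,   0.        , 261.74095841],
       [  0.        , 429.91924972, 185.81440293],
       [  0.        ,   0.        ,   1.        ]]), 'xyz': array([ 493.63781627,   43.24609479, 1234.26059263]), 'rotation': array([-3.07831509e+00,  2.60594654e-03, -1.56023562e+00])}
top case 0.91 [274. 199.  71.  74.]
top battery 0.88 [147. 138.  36.  23.]
top battery 0.8 [153. 198.  20.  18.]
top ba
[... 463 characters left out ...]
7. 274.  20.  24.]
side battery 0.63 [189. 236.  38.  35.]
side battery 0.58 [128. 236.  40.  37.]
side board 0.76 [349. 160.  59.  44.]
side adapter 0.61 [229. 269.  38.  31.]
{'camera_matrix': array([[290.85106936,   0.        , 258.28726605],
       [  0.        , 290.85106936, 193.7103078 ],
       [  0.        ,   0.        ,   1.        ]]), 'mount': array([[ 1.16801754e-03, -2.40019268e-01,  9.70767421e-01,
        -1.71036485e+02],
       [ 1.00604544e-04, -9.70768050e-01, -2.40019545e-01,
         6.65813809e+01],
       [ 9.99999313e-01,  3.78010653e-04, -1.10972708e-03,
         4.53019211e-01],
       [ 0.00000000e+00,  0.00000000e+00,  0.00000000e+00,
         1.00000000e+00]])}
```

```bash
python3 - <<'E'
import cv2
p=cv2.imread("pics/top0.png")
c=p[100:270,110:430]; cv2.imwrite("pics/top0c.png",cv2.resize(c,None,fx=2.5,fy=2.5,interpolation=cv2.INTER_CUBIC))
p=cv2.imread("pics/top0.png")[110:260,120:220];cv2.imwrite("pics/top0d.png",cv2.resize(p,None,fx=4,fy=4,interpolation=cv2.INTER_CUBIC))
E
```

```text
(no output)
```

View pics/top0c.png

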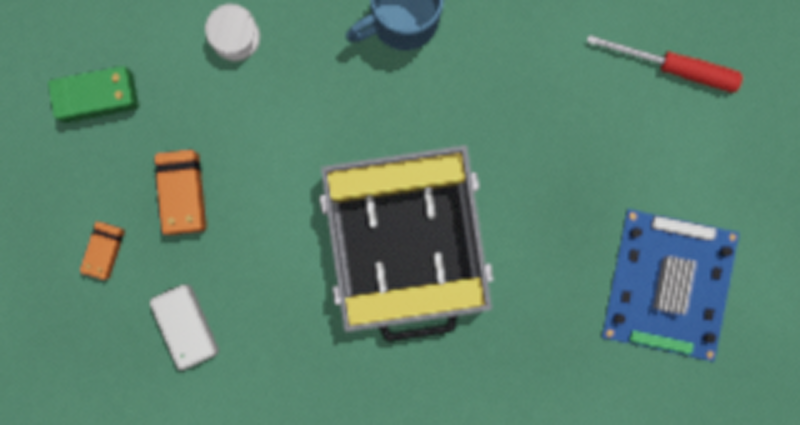

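View pics/top0d.png

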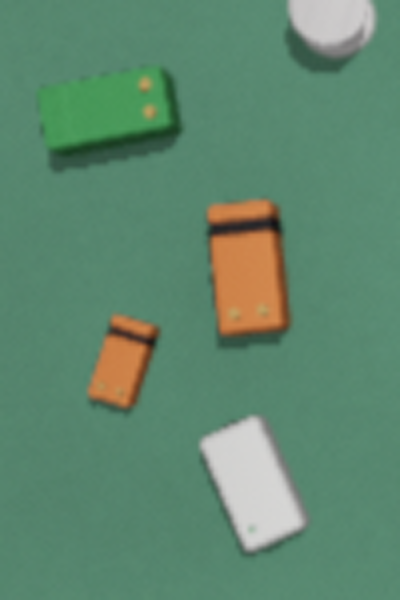

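View pics/side0.png

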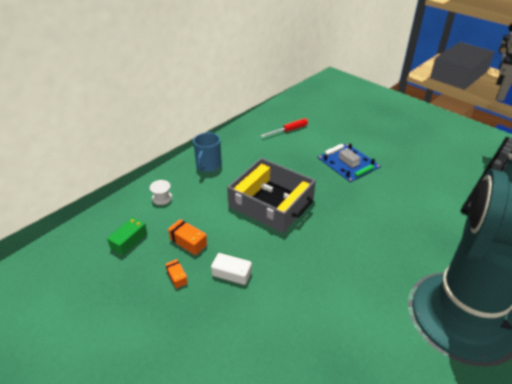

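The three battery-like things are the green one (147,138), the small orange one (153,198) and the large orange one (182,177). The target is the large orange one: it is not green and is the larger of the rest. The enlarged crop confirms this, showing the black band and two studs. The adapter is white, at (183,230).

```bash
cat > h.py <<'E'
import numpy as np,cv2
from scipy.spatial.transform import Rotation as R
from plant import arm
def cloud(d,cm,T=None):
    K=cm["camera_matrix"]; v,u=np.mgrid[:384,:512]
    P=np.stack([(u-K[0,2])/K[0,0]*d,(v-K[1,2])/K[1,1]*d,d],-1)
    if T is None: return P@R.from_euler("xyz",cm["rotation"]).as_matrix().T+cm["xyz"]
    return P@T[:3,:3].T+T[:3,3]
def wristT(s,cm):
    T=np.eye(4);T[:3,:3]=R.from_euler("xyz",s["tcp_rot"]).as_matrix();T[:3,3]=s["tool_pos"]
    return T@cm["mount"]
def rect(P):
    (c,wh,a)=cv2.minAreaRect(P[:,:2].astype(np.float32))
    if wh[0]<wh[1]: wh=wh[::-1];a+=90
    a=(a+90)%180-90
    return np.round(c,1),np.round(wh,1),round(a,1)
E
python3 - <<'E'
from h import *
p=cv2.imread("pics/top0.png");d=np.load("top0.npy");P=cloud(d,arm.camera_model("top"))
h=cv2.cvtColor(p,cv2.COLOR_BGR2HSV)
def reg(x0,y0,x1,y1):
    m=np.zeros(d.shape,bool);m[y0:y1,x0:x1]=1;return m
def rep(n,m,zmin,zmax=200):
    Q=P[m&(d>0)&(P[...,2]>zmin)&(P[...,2]<zmax)];print(n,len(Q),rect(Q),"med z",np.percentile(Q[:,2],[5,50,95]).round(1))
print("bench",np.median(P[reg(320,150,340,250)][:,2]))
rep("bat",reg(165,155,200,200),30)
rep("adapter",reg(165,208,205,255),26)
rep("case rim",reg(230,150,312,238),64,80)
ye=(h[...,0]>20)&(h[...,0]<35)&(h[...,1]>120)
rep("ledges",ye&reg(230,150,312,238),40,65)
bl=(h[...,0]>100)&(h[...,0]<120)&(h[...,1]>120)
rep("board blue",bl&reg(340,175,420,250),-10,30)
rep("hs",reg(360,190,400,240),22,50)
s=arm.state();print(s["tool_pos"],R.from_euler("xyz",s["tcp_rot"]).as_matrix().round(3))
E
```

```text
bench 0.6613536652995435
bat 527 (array([595.1, 273.6]), array([90.4, 45.5]), 7.7) med z [36.4 40.4 44.2]
adapter 516 (array([444.1, 267. ]), array([86. , 46.8]), 25.5) med z [30.7 35.9 40.1]
case rim 520 (array([544.6,  19.8]), array([180.4, 170.4]), 9.1) med z [65.6 70.3 73.9]
ledges 1143 (array([544. ,  18.7]), array([168.1, 147.4]), 9.1) med z [50.2 54.4 58.3]
board blue 1590 (array([ 495.2, -285.4]), array([149.4, 132.4]), -11.1) med z [0.6 4.8 9.1]
hs 200 (array([ 511.6, -280.1]), array([92.7, 51.8]), 14.1) med z [23.  29.2 34. ]
[ 231.84663888 -607.2538326   214.57368133] [[-0.     0.934  0.357]
 [-0.     0.357 -0.934]
 [-1.    -0.     0.   ]]
```

```bash
cat >> h.py <<'E'
def goto(x,y,z,ang):
    "ang: jaw direction deg (mod 180) in world, tool down"
    s=arm.state();M=R.from_euler("xyz",s["tcp_rot"]).as_matrix()
    c=np.degrees(np.arctan2(M[1,2],M[0,2])); dl=(ang-c+90)%180-90
    a=np.radians(c+dl); tz=np.array([np.cos(a),np.sin(a),0]);tx=np.array([0,0,-1.]);ty=np.cross(tz,tx)
    G=np.c_[tx,ty,tz]
    print("xyz",(M.T@(np.array([x,y,z])-s["tool_pos"])).round(1),"rot",np.degrees(R.from_matrix(M.T@G).as_rotvec()).round(2),"t",s["time_s"],"q7",s["joint_pos"].round(2))
E
python3 -c "
from h import *
goto(595,273.5,214,97.7)"
```

```text
xyz [ 5.000e-01  6.534e+02 -6.933e+02] rot [13.2  0.   0. ] t 0.5 q7 [ 1.16  0.47 -0.01  1.6   0.01  1.07 -0.06]
```

>>> play_rows(
  motion=[
    {"xyz":[0,10,-10],"rotation":[1,0,0]},
    {"xyz":[0,25,-26],"rotation":[3,0,0]},
    {"xyz":[0,50,-52],"rotation":[5,0,0]},
    {"xyz":[0,77,-81],"rotation":[8,0,0]},
    {"xyz":[0,104,-110],"rotation":[11,0,0]},
    {"xyz":[0,131,-139],"rotation":[13,0,0]},
    {"xyz":[0,158,-168],"rotation":[13,0,0]},
    {"xyz":[0,185,-197],"rotation":[13,0,0]},
    {"xyz":[0,212,-226],"rotation":[13,0,0]},
    {"xyz":[0,239,-254],"rotation":[13,0,0]},
    {"xyz":[0,266,-283],"rotation":[13,0,0]},
    {"xyz":[0,293,-311],"rotation":[13,0,0]},
  ],
  claw=1,
)

```text
time_s: 1.5
tool_pos: [395.1, -210.3, 215.0]
tcp_rot: [0.686, 1.57, -0.747]
ft_force: [0.1, -0.3, -0.2]
grip_width: 92.1
```

```bash
python3 -c "
from h import *
goto(595,273.5,214,97.7)"
```

```text
xyz [   0.8  264.5 -451.8] rot [ 0.2   0.05 -0.04] t 1.5 q7 [ 0.61  0.14 -0.21  2.06  0.04  0.94 -1.05]
```

>>> play_rows(
  motion=[
    {"xyz":[0,18,-31],"rotation":[0,0,0]},
    {"xyz":[0,39,-67],"rotation":[0,0,0]},
    {"xyz":[0,60,-103],"rotation":[0,0,0]},
    {"xyz":[0,81,-139],"rotation":[0,0,0]},
    {"xyz":[0,102,-175],"rotation":[0,0,0]},
    {"xyz":[0,123,-211],"rotation":[0,0,0]},
    {"xyz":[0,144,-247],"rotation":[0,0,0]},
    {"xyz":[0,165,-283],"rotation":[0,0,0]},
    {"xyz":[0,186,-318],"rotation":[0,0,0]},
    {"xyz":[0,207,-353],"rotation":[0,0,0]},
    {"xyz":[0,226,-386],"rotation":[0,0,0]},
    {"xyz":[0,243,-415],"rotation":[0,0,0]},
  ],
)

```text
time_s: 2.5
tool_pos: [578.8, 235.0, 214.6]
tcp_rot: [2.681, 1.57, 1.249]
ft_force: [0.9, 0.1, 0.5]
grip_width: 91.7
```

>>> play_rows(
  motion=[
    {"xyz":[0,13,-22],"rotation":[0,0,0]},
    {"xyz":[0,19,-32],"rotation":[0,0,0]},
    {"xyz":[0,21,-37],"rotation":[0,0,0]},
    {"xyz":[0,21,-37],"rotation":[0,0,0]},
    {"xyz":[0,21,-37],"rotation":[0,0,0]},
    {"xyz":[0,21,-37],"rotation":[0,0,0]},
  ],
)

```text
time_s: 3.0
tool_pos: [594.2, 269.5, 214.7]
tcp_rot: [-0.066, 1.569, -1.501]
ft_force: [0.2, -0.3, -0.1]
grip_width: 91.8
```

```bash
python3 - <<'E'
from h import *
s=arm.state();cm=arm.camera_model("wrist")
p,d=arm.grab_frame("wrist");cv2.imwrite("pics/w1.png",p)
P=cloud(d,cm,wristT(s,cm))
h=cv2.cvtColor(p,cv2.COLOR_BGR2HSV)
m=((h[...,0]<18)&(h[...,1]>130)&(P[...,2]>30)&(P[...,2]<50)&(d>0)).astype(np.uint8)
n,l,st,c=cv2.connectedComponentsWithStats(cv2.morphologyEx(m,cv2.MORPH_CLOSE,np.ones((15,15))))
for i in range(1,n):
    if st[i,4]>300:
        Q=P[(l==i)&(d>0)&(P[...,2]>30)&(P[...,2]<50)];print(st[i],rect(Q),np.median(Q[:,2]))
print(s["tool_pos"]);goto(595,273.5,20,97.7)
E
```

```text
[ 236  139   38   74 2681] (array([595.1, 274.3]), array([89.3, 44.1]), 6.7) 40.78968907525427
[594.17244129 269.54171747 214.68762577]
xyz [194.8   1.3  -3.9] rot [ 0.07  0.06 -0.01] t 3.05 q7 [-0.17  0.52 -0.44  1.57  0.24  1.1  -2.1 ]
```

View pics/w1.png

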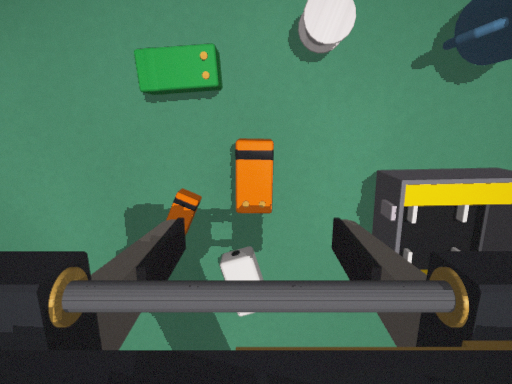

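The wrist view shows the large orange pack at (254,176). Both cameras agree on (595, 274), yaw about 7°. I'm descending now.

>>> play_rows(
  motion=[
    {"xyz":[15,1,-4],"rotation":[0,0,0]},
    {"xyz":[40,1,-4.5],"rotation":[0.5,0,0]},
    {"xyz":[65,1,-4.5],"rotation":[0.5,0,0]},
    {"xyz":[90,1,-4.5],"rotation":[0.5,0,0]},
    {"xyz":[115,1,-4.5],"rotation":[0.5,0,0]},
    {"xyz":[140,1,-4.5],"rotation":[0.5,0,0]},
    {"xyz":[160,1,-4.5],"rotation":[0.5,0,0]},
    {"xyz":[178,1,-4.5],"rotation":[0.5,0,0]},
    {"xyz":[192,1,-4.5],"rotation":[0.5,0,0]},
    {"xyz":[202,1,-4.5],"rotation":[0.5,0,0]},
    {"xyz":[206,1,-4.5],"rotation":[0.5,0,0]},
    {"xyz":[206,1,-4.5],"rotation":[0.5,0,0]},
  ],
)

```text
time_s: 4.05
tool_pos: [594.0, 276.0, 7.6]
tcp_rot: [-1.24, 1.569, -2.682]
ft_force: [0.5, -0.1, 1.1]
grip_width: 91.7
```

>>> play_rows(
  motion=[
    {"xyz":[0,0,0],"rotation":[0,0,0]},
    {"xyz":[0,0,0],"rotation":[0,0,0]},
    {"xyz":[0,0,0],"rotation":[0,0,0]},
    {"xyz":[0,0,0],"rotation":[0,0,0]},
    {"xyz":[0,0,0],"rotation":[0,0,0]},
    {"xyz":[0,0,0],"rotation":[0,0,0]},
    {"xyz":[0,0,0],"rotation":[0,0,0]},
    {"xyz":[0,0,0],"rotation":[0,0,0]},
    {"xyz":[0,0,0],"rotation":[0,0,0]},
  ],
  claw=0.3,
)

```text
time_s: 4.8
tool_pos: [594.6, 275.8, 8.7]
tcp_rot: [0.079, 1.57, -1.363]
ft_force: [-0.4, -1.3, 2.6]
grip_width: 44.8
```

```bash
python3 -c "
from h import *
print(arm.state()['tool_pos'])
goto(595,274,158,97.2)
goto(544,19,150,99.1)"
```

```text
[594.64305517 275.84980353   8.73194294]
xyz [-1.493e+02  1.000e-01  2.000e+00] rot [ 0.18  0.04 -0.  ] t 4.8 q7 [-0.24  0.76 -0.35  1.68  0.36  0.76 -2.2 ]
xyz [-141.1  -83.2  248.3] rot [-1.72  0.04 -0.  ] t 4.8 q7 [-0.24  0.76 -0.35  1.68  0.36  0.76 -2.2 ]
```

>>> play_rows(
  motion=[
    {"xyz":[-5,0,0],"rotation":[0,0,0]},
    {"xyz":[-15,0,0],"rotation":[0,0,0]},
    {"xyz":[-32,0,0],"rotation":[0,0,0]},
    {"xyz":[-52,0,0],"rotation":[0,0,0]},
    {"xyz":[-72,0,0],"rotation":[0,0,0]},
    {"xyz":[-92,-3,8],"rotation":[0,0,0]},
    {"xyz":[-112,-9,24],"rotation":[0,0,0]},
    {"xyz":[-128,-16,47],"rotation":[-0.5,0,0]},
    {"xyz":[-138,-24,71],"rotation":[-1,0,0]},
    {"xyz":[-141,-33,97],"rotation":[-1.7,0,0]},
    {"xyz":[-141,-41,122],"rotation":[-1.7,0,0]},
    {"xyz":[-141,-50,148],"rotation":[-1.7,0,0]},
  ],
)

```text
time_s: 5.8
tool_pos: [563.5, 122.5, 150.5]
tcp_rot: [1.813, 1.57, 0.402]
ft_force: [0.3, 0.6, -3.9]
grip_width: 44.5
```

```bash
python3 -c "
from h import *
goto(544,19,150,99.1)"
```

```text
xyz [  0.4 -35.7  99.1] rot [ 0.05 -0.01 -0.06] t 5.8 q7 [ 0.07  0.46 -0.43  1.82  0.24  0.91 -1.89]
```

>>> play_rows(
  motion=[
    {"xyz":[0,-8,23],"rotation":[0,0,0]},
    {"xyz":[0,-15,42],"rotation":[0,0,0]},
    {"xyz":[0,-22,60],"rotation":[0,0,0]},
    {"xyz":[0,-28,76],"rotation":[0,0,0]},
    {"xyz":[0,-32,88],"rotation":[0,0,0]},
    {"xyz":[0,-34,96],"rotation":[0,0,0]},
    {"xyz":[0,-35.5,99],"rotation":[0,0,0]},
    {"xyz":[0,-35.5,99],"rotation":[0,0,0]},
    {"xyz":[0,-35.5,99],"rotation":[0,0,0]},
    {"xyz":[0,-35.5,99],"rotation":[0,0,0]},
  ],
)

```text
time_s: 6.63
tool_pos: [544.6, 21.2, 149.6]
tcp_rot: [2.683, 1.57, 1.273]
ft_force: [-0.5, -0.9, -4.0]
grip_width: 44.9
```

```bash
python3 - <<'E'
from h import *
s=arm.state();cm=arm.camera_model("wrist")
p,d=arm.grab_frame("wrist");cv2.imwrite("pics/w2.png",p)
P=cloud(d,cm,wristT(s,cm))
h=cv2.cvtColor(p,cv2.COLOR_BGR2HSV)
m=(h[...,0]>20)&(h[...,0]<35)&(h[...,1]>120)&(d>0)&(abs(P[...,2]-54)<9)
Q=P[m];print(len(Q),rect(Q),np.median(Q[:,2]))
m=(d>0)&(abs(P[...,2]-70)<6)&(np.hypot(P[...,0]-544,P[...,1]-19)<140)&(h[...,1]<90)
print("rim",rect(P[m]))
m=((h[...,0]<18)&(h[...,1]>130)&(d>0)&(P[...,2]>150))
print("bat",rect(P[m]),np.median(P[m][:,2]))
goto(544,19,20,99.1);print(s["tool_pos"])
E
```

```text
5913 (array([543.6,  19.8]), array([169.7, 150.5]), 9.2) 54.87338577732055
rim (array([560.3,  22.4]), array([171.9, 146.4]), -81.0)
bat (array([546.4,  11.1]), array([89.7, 71.5]), 9.4) 181.64890690107018
xyz [129.6  -1.    2.1] rot [ 0.1  -0.03 -0.01] t 6.6833 q7 [ 0.24  0.41 -0.42  1.9   0.22  0.88 -1.7 ]
[544.64014709  21.18282735 149.63323846]
```

View pics/w2.png

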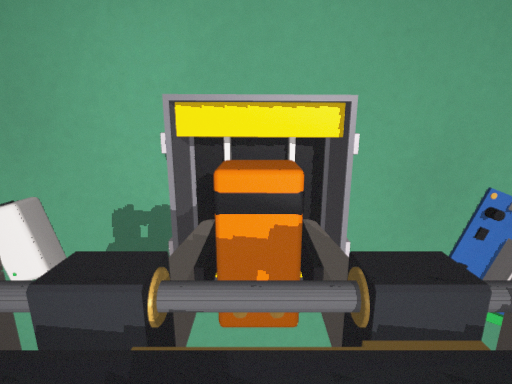

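The pack at (258,240) hangs square over the pocket. The case centre measures (543.7, 19.5), yaw 9.1°, in both cameras. I'm lowering it.

>>> play_rows(
  motion=[
    {"xyz":[5,-1,1],"rotation":[0,0,0]},
    {"xyz":[17,-1,1],"rotation":[0,0,0]},
    {"xyz":[32,-1,1],"rotation":[0,0,0]},
    {"xyz":[47,-1,1],"rotation":[0,0,0]},
    {"xyz":[62,-1,1],"rotation":[0,0,0]},
    {"xyz":[77,-1,1],"rotation":[0,0,0]},
    {"xyz":[91,-1,1],"rotation":[0,0,0]},
    {"xyz":[104,-1,1],"rotation":[0,0,0]},
    {"xyz":[115,-1,1],"rotation":[0,0,0]},
    {"xyz":[122,-1,1],"rotation":[0,0,0]},
    {"xyz":[127,-1,1],"rotation":[0,0,0]},
    {"xyz":[130,-1,1],"rotation":[0,0,0]},
  ],
)

```text
time_s: 7.68
tool_pos: [543.5, 18.7, 18.9]
tcp_rot: [-1.755, 1.57, 3.116]
ft_force: [-0.2, 0.3, -3.0]
grip_width: 44.7
```

>>> play_rows(
  motion=[
    {"xyz":[1,0,0],"rotation":[0,0,0]},
    {"xyz":[2,0,0],"rotation":[0,0,0]},
    {"xyz":[3,0,0],"rotation":[0,0,0]},
    {"xyz":[4,0,0],"rotation":[0,0,0]},
    {"xyz":[4.5,0,0],"rotation":[0,0,0]},
    {"xyz":[5,0,0],"rotation":[0,0,0]},
    {"xyz":[5.5,0,0],"rotation":[0,0,0]},
    {"xyz":[5.5,0,0],"rotation":[0,0,0]},
    {"xyz":[5.5,0,0],"rotation":[0,0,0]},
  ],
)

```text
time_s: 8.43
tool_pos: [543.8, 18.7, 14.2]
tcp_rot: [1.137, 1.571, -0.275]
ft_force: [0.3, -0.3, -2.5]
grip_width: 44.9
```

Force barely changed, so I'm easing down a little more.

>>> play_rows(
  motion=[
    {"xyz":[0.5,0,0],"rotation":[0,0,0]},
    {"xyz":[1,0,0],"rotation":[0,0,0]},
    {"xyz":[1,0,0],"rotation":[0,0,0]},
    {"xyz":[1,0,0],"rotation":[0,0,0]},
  ],
)

```text
time_s: 8.77
tool_pos: [543.8, 18.6, 14.2]
tcp_rot: [0.212, 1.57, -1.2]
ft_force: [-3.5, 0.2, 7.5]
grip_width: 44.8
```

>>> play_rows(
  motion=[
    {"xyz":[0,0,0],"rotation":[0,0,0]},
    {"xyz":[0,0,0],"rotation":[0,0,0]},
    {"xyz":[0,0,0],"rotation":[0,0,0]},
    {"xyz":[0,0,0],"rotation":[0,0,0]},
    {"xyz":[0,0,0],"rotation":[0,0,0]},
    {"xyz":[0,0,0],"rotation":[0,0,0]},
  ],
  claw=0.66,
)

```text
time_s: 9.27
tool_pos: [543.6, 18.7, 13.0]
tcp_rot: [-1.833, 1.571, 3.038]
ft_force: [-0.3, -0.2, 0.0]
grip_width: 60.6
```

>>> play_rows(
  motion=[
    {"xyz":[-4,0,0],"rotation":[0,0,0]},
    {"xyz":[-12,0,0],"rotation":[0,0,0]},
    {"xyz":[-25,0,0],"rotation":[0,0,0]},
    {"xyz":[-40,0,0],"rotation":[0,0,0]},
    {"xyz":[-60,0,0],"rotation":[0,0,0]},
    {"xyz":[-85,0,0],"rotation":[0,0,0]},
    {"xyz":[-110,0,0],"rotation":[0,0,0]},
    {"xyz":[-135,0,0],"rotation":[0,0,0]},
    {"xyz":[-158,0,0],"rotation":[0,0,0]},
    {"xyz":[-172,0,0],"rotation":[0,0,0]},
    {"xyz":[-178,0,0],"rotation":[0,0,0]},
    {"xyz":[-178,0,0],"rotation":[0,0,0]},
  ],
)

```text
time_s: 10.27
tool_pos: [544.7, 18.7, 193.5]
tcp_rot: [1.327, 1.567, -0.085]
ft_force: [0.1, -0.6, 0.2]
grip_width: 60.8
```

```bash
python3 - <<'E'
from h import *
s=arm.state();cm=arm.camera_model("wrist")
p,d=arm.grab_frame("wrist");cv2.imwrite("pics/w3.png",p)
P=cloud(d,cm,wristT(s,cm))
h=cv2.cvtColor(p,cv2.COLOR_BGR2HSV)
m=(h[...,0]<18)&(h[...,1]>130)&(d>0)&(P[...,2]>38)&(P[...,2]<55)
Q=P[m];print(len(Q),rect(Q),np.median(Q[:,2]))
goto(495.3,-285.4,190,79)
E
```

```text
2673 (array([544.4,  18.2]), array([88.3, 44.9]), 9.1) 46.270560040699195
xyz [  2.  -96.  292.5] rot [ 2.009e+01  2.000e-02 -9.000e-02] t 10.3167 q7 [ 0.26  0.36 -0.44  1.86  0.18  0.96 -1.67]
```

View pics/w3.png

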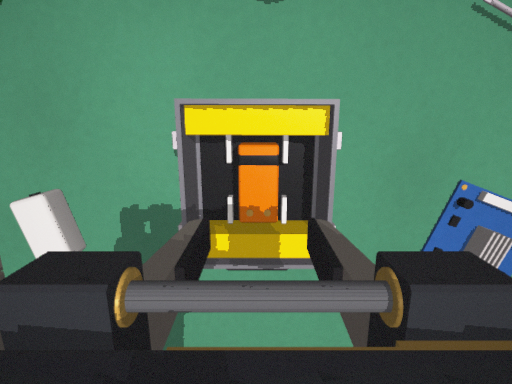

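The battery at (258,180) lies square between the ribs. It measures (544.4, 18.2), yaw 9.1°, with its top at about 46 mm. Next is the board.

>>> play_rows(
  motion=[
    {"xyz":[0,-4,12],"rotation":[1,0,0]},
    {"xyz":[0,-12,36],"rotation":[3,0,0]},
    {"xyz":[0,-22,66],"rotation":[5,0,0]},
    {"xyz":[0,-32,98],"rotation":[7,0,0]},
    {"xyz":[0,-43,130],"rotation":[9,0,0]},
    {"xyz":[0,-53,162],"rotation":[12,0,0]},
    {"xyz":[0,-64,194],"rotation":[14,0,0]},
    {"xyz":[0,-74,225],"rotation":[17,0,0]},
    {"xyz":[0,-84,254],"rotation":[20,0,0]},
    {"xyz":[0,-91,276],"rotation":[20,0,0]},
    {"xyz":[0,-95,289],"rotation":[20,0,0]},
    {"xyz":[0,-96,292],"rotation":[20,0,0]},
  ],
)

```text
time_s: 11.32
tool_pos: [493.1, -288.0, 189.7]
tcp_rot: [-1.415, 1.568, 3.102]
ft_force: [0.3, 0.0, 0.4]
grip_width: 60.8
```

>>> play_rows(
  motion=[
    {"xyz":[0,0,0],"rotation":[0,0,0]},
    {"xyz":[0,0,0],"rotation":[0,0,0]},
    {"xyz":[0,0,0],"rotation":[0,0,0]},
  ],
)

```text
time_s: 11.57
tool_pos: [495.5, -282.8, 190.9]
tcp_rot: [-2.793, 1.57, 1.732]
ft_force: [0.6, 0.6, 0.3]
grip_width: 60.1
```

```bash
python3 - <<'E'
from h import *
s=arm.state();cm=arm.camera_model("wrist")
p,d=arm.grab_frame("wrist");cv2.imwrite("pics/w4.png",p);np.save("w4.npy",d)
P=cloud(d,cm,wristT(s,cm))
h=cv2.cvtColor(p,cv2.COLOR_BGR2HSV)
m=(h[...,0]>100)&(h[...,0]<125)&(h[...,1]>130)&(d>0)&(P[...,2]>-6)&(P[...,2]<12)&(np.hypot(P[...,0]-495,P[...,1]+285)<110)
Q=P[m];print(len(Q),rect(Q),np.median(Q[:,2]))
m=(d>0)&(P[...,2]>24)&(P[...,2]<40)&(np.hypot(P[...,0]-495,P[...,1]+285)<45)
Q=P[m];print("hs",len(Q),rect(Q),np.median(Q[:,2]))
p=cv2.imread("pics/top0.png");d=np.load("top0.npy");P=cloud(d,arm.camera_model("top"))
m=(d>0)&(P[...,2]>22)&(P[...,2]<40)&(np.hypot(P[...,0]-495,P[...,1]+285)<42)
Q=P[m];print("hs top",len(Q),rect(Q),np.median(Q[:,2]))
goto(495.3,-285.4,190,79);print(s["tool_pos"])
E
```

```text
8725 (array([ 495.7, -283.7]), array([149.6, 131.3]), -11.5) 4.888286197671448
hs 609 (array([ 495.7, -284.5]), array([59.7, 29.3]), -11.3) 30.810115554693425
hs top 199 (array([ 496.5, -284.4]), array([59.1, 31.3]), -11.9) 29.19083013730051
xyz [1.  0.2 2.5] rot [ 0.26 -0.04  0.01] t 11.6167 q7 [ 0.66  0.38 -0.25  1.81  0.11  0.97 -1.39]
[ 495.5464762  -282.7806947   190.88357322]
```

View pics/w4.png

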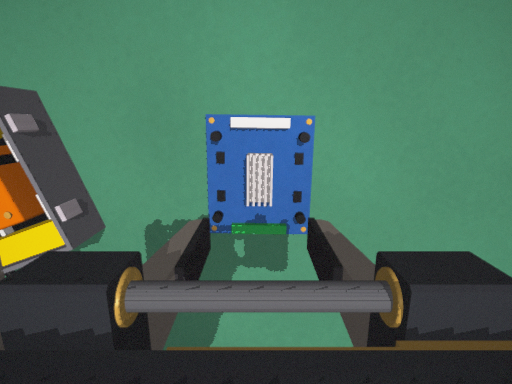

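The board is at (260,175), with its heat sink centred at (260,180). It measures (495.7, -284.4), yaw -11.3°, and the sizes match.

>>> play_rows(
  motion=[
    {"xyz":[10,0,1.5],"rotation":[0.5,0,0]},
    {"xyz":[28,0,1.5],"rotation":[0.5,0,0]},
    {"xyz":[50,0,1.5],"rotation":[0.5,0,0]},
    {"xyz":[72,0,1.5],"rotation":[0.5,0,0]},
    {"xyz":[94,0,1.5],"rotation":[0.5,0,0]},
    {"xyz":[116,0,1.5],"rotation":[0.5,0,0]},
    {"xyz":[136,0,1.5],"rotation":[0.5,0,0]},
    {"xyz":[153,0,1.5],"rotation":[0.5,0,0]},
    {"xyz":[167,0,1.5],"rotation":[0.5,0,0]},
    {"xyz":[177,0,1.5],"rotation":[0.5,0,0]},
    {"xyz":[181,0,1.5],"rotation":[0.5,0,0]},
    {"xyz":[181,0,1.5],"rotation":[0.5,0,0]},
  ],
)

```text
time_s: 12.62
tool_pos: [494.3, -285.6, 9.0]
tcp_rot: [-1.923, 1.569, 2.591]
ft_force: [0.6, -0.5, -0.0]
grip_width: 60.7
```

```bash
python3 - <<'E'
from h import *
goto(495.7,-284.4,7.5,78.7);print(arm.state()["tool_pos"])
E
```

```text
xyz [ 1.5  1.2 -1.5] rot [-0.07 -0.04  0.1 ] t 12.6167 q7 [ 0.62  0.64 -0.19  1.91  0.2   0.62 -1.47]
[ 494.26842584 -285.59503365    9.04875635]
```

>>> play_rows(
  motion=[
    {"xyz":[1,1,-1],"rotation":[0,0,0]},
    {"xyz":[1,1,-1],"rotation":[0,0,0]},
    {"xyz":[1,1,-1],"rotation":[0,0,0]},
  ],
)

```text
time_s: 12.87
tool_pos: [496.6, -285.7, 9.9]
tcp_rot: [1.268, 1.569, -0.501]
ft_force: [-0.1, 0.5, -0.1]
grip_width: 60.6
```

>>> play_rows(
  motion=[
    {"xyz":[0,0,0],"rotation":[0,0,0]},
    {"xyz":[0,0,0],"rotation":[0,0,0]},
    {"xyz":[0,0,0],"rotation":[0,0,0]},
    {"xyz":[0,0,0],"rotation":[0,0,0]},
    {"xyz":[0,0,0],"rotation":[0,0,0]},
    {"xyz":[0,0,0],"rotation":[0,0,0]},
    {"xyz":[0,0,0],"rotation":[0,0,0]},
    {"xyz":[0,0,0],"rotation":[0,0,0]},
    {"xyz":[0,0,0],"rotation":[0,0,0]},
  ],
  claw=0.15,
)

```text
time_s: 13.62
tool_pos: [496.0, -285.3, 9.2]
tcp_rot: [-3.112, 1.571, 1.402]
ft_force: [-1.1, 2.9, 2.6]
grip_width: 30.2
```

```bash
python3 - <<'E'
from h import *
goto(543.7,19.2,160,99.1);print(arm.state()["tool_pos"])
E
```

```text
xyz [-150.7  -13.4 -307.9] rot [-2.049e+01 -1.000e-02 -0.000e+00] t 13.6167 q7 [ 0.61  0.64 -0.19  1.91  0.2   0.62 -1.47]
[ 496.0340773  -285.27002607    9.21880175]
```

>>> play_rows(
  motion=[
    {"xyz":[-4,0,0],"rotation":[0,0,0]},
    {"xyz":[-12,0,0],"rotation":[0,0,0]},
    {"xyz":[-25,0,0],"rotation":[0,0,0]},
    {"xyz":[-42,0,0],"rotation":[0,0,0]},
    {"xyz":[-60,0,0],"rotation":[0,0,0]},
    {"xyz":[-80,0,-5],"rotation":[0,0,0]},
    {"xyz":[-100,-1,-14],"rotation":[0,0,0]},
    {"xyz":[-118,-1,-28],"rotation":[-1,0,0]},
    {"xyz":[-133,-2,-46],"rotation":[-2,0,0]},
    {"xyz":[-144,-3,-67],"rotation":[-4,0,0]},
    {"xyz":[-150,-4,-89],"rotation":[-6,0,0]},
    {"xyz":[-151,-5,-111],"rotation":[-8,0,0]},
  ],
)

```text
time_s: 14.62
tool_pos: [513.7, -174.0, 161.8]
tcp_rot: [1.253, 1.568, -0.374]
ft_force: [-0.7, -0.4, -2.5]
grip_width: 30.0
```

```bash
python3 - <<'E'
from h import *
goto(543.7,19.2,160,99.1);print(arm.state()["tool_pos"])
E
```

```text
xyz [   1.7   19.1 -194.5] rot [-12.31   0.06  -0.13] t 14.6167 q7 [ 0.52  0.37 -0.31  1.9   0.15  0.88 -1.49]
[ 513.69857587 -173.97110692  161.77750689]
```

>>> play_rows(
  motion=[
    {"xyz":[0,2,-21],"rotation":[-1.5,0,0]},
    {"xyz":[0,4,-42],"rotation":[-3,0,0]},
    {"xyz":[0,6,-63],"rotation":[-4.5,0,0]},
    {"xyz":[0,8,-84],"rotation":[-6,0,0]},
    {"xyz":[0,10,-105],"rotation":[-7.5,0,0]},
    {"xyz":[0,12,-126],"rotation":[-9,0,0]},
    {"xyz":[0,14,-146],"rotation":[-10.5,0,0]},
    {"xyz":[0,16,-163],"rotation":[-11.5,0,0]},
    {"xyz":[0,17.5,-177],"rotation":[-12,0,0]},
    {"xyz":[0,18.5,-187],"rotation":[-12.3,0,0]},
    {"xyz":[0,19,-193],"rotation":[-12.3,0,0]},
    {"xyz":[0,19,-194.5],"rotation":[-12.3,0,0]},
  ],
)

```text
time_s: 15.62
tool_pos: [543.4, 18.5, 160.0]
tcp_rot: [-2.353, 1.57, 2.516]
ft_force: [0.6, -0.4, -2.4]
grip_width: 29.5
```

>>> play_rows(
  motion=[
    {"xyz":[0,0,0],"rotation":[0,0,0]},
    {"xyz":[0,0,0],"rotation":[0,0,0]},
    {"xyz":[0,0,0],"rotation":[0,0,0]},
    {"xyz":[0,0,0],"rotation":[0,0,0]},
  ],
)

```text
time_s: 15.95
tool_pos: [543.4, 16.3, 160.0]
tcp_rot: [-0.497, 1.57, -1.914]
ft_force: [0.3, 0.0, -2.0]
grip_width: 29.4
```

```bash
python3 - <<'E'
from h import *
s=arm.state();cm=arm.camera_model("wrist")
p,d=arm.grab_frame("wrist");cv2.imwrite("pics/w5.png",p)
P=cloud(d,cm,wristT(s,cm));h=cv2.cvtColor(p,cv2.COLOR_BGR2HSV)
m=(h[...,0]>100)&(h[...,0]<125)&(h[...,1]>130)&(d>0)&(P[...,2]>130)&(P[...,2]<180)
Q=P[m];print(len(Q),rect(Q),np.median(Q[:,2]))
X=np.c_[Q[:,:2],np.ones(len(Q))];c=np.linalg.lstsq(X,Q[:,2],rcond=None)[0];print("slope",c)
goto(543.7,19.2,62.5,99.1);print(s["tool_pos"],s["ft_force"],s["moment"])
p,d=arm.grab_frame("side");cv2.imwrite("pics/s5.png",cv2.resize(p[100:280,160:400],None,fx=3,fy=3))
E
```

```text
19498 (array([549.6,  16.8]), array([135.4, 130.9]), 8.8) 155.68278189060317
slope [9.77966956e-04 3.52202633e-04 1.55137411e+02]
xyz [97.6  0.7 -2.7] rot [-0.27  0.02  0.01] t 16.0 q7 [ 0.24  0.4  -0.42  1.89  0.2   0.89 -1.69]
[543.43611152  16.28037208 160.039421  ] [ 0.32844506  0.02568465 -2.00499231] [ 0.0637113   0.01547696 -0.00960747]
```

View pics/w5.png

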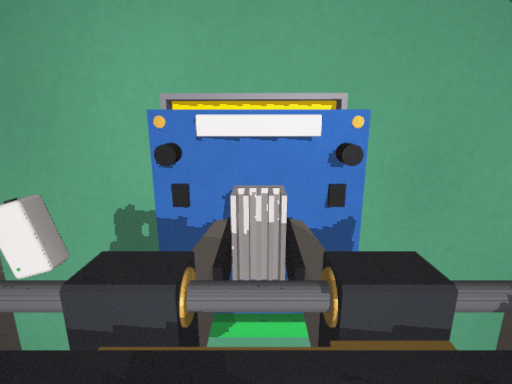

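View pics/s5.png

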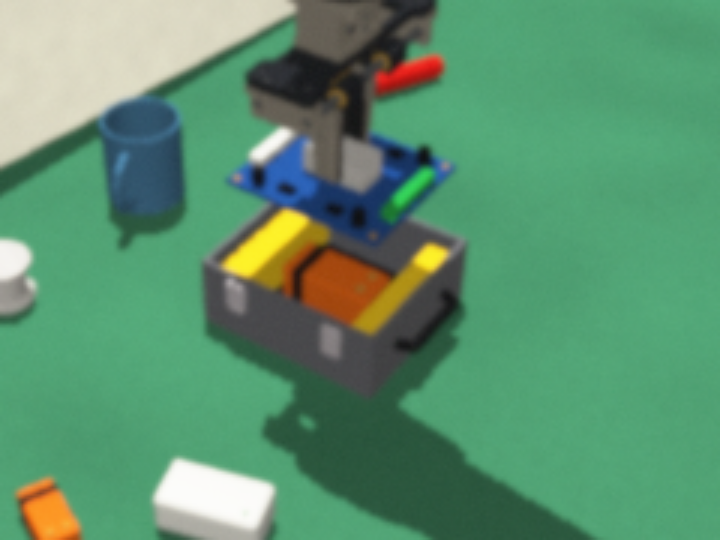

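The board hangs level (slope about 0.001) and square over the case. It needs about +1.5 mm and -3 mm of sideways correction, so I'm lowering it with that included.

>>> play_rows(
  motion=[
    {"xyz":[4,1,-1.5],"rotation":[0,0,0]},
    {"xyz":[12,1.5,-3],"rotation":[0,0,0]},
    {"xyz":[22,1.5,-3],"rotation":[-0.3,0,0]},
    {"xyz":[32,1.5,-3],"rotation":[-0.3,0,0]},
    {"xyz":[42,1.5,-3],"rotation":[-0.3,0,0]},
    {"xyz":[52,1.5,-3],"rotation":[-0.3,0,0]},
    {"xyz":[62,1.5,-3],"rotation":[-0.3,0,0]},
    {"xyz":[71,1.5,-3],"rotation":[-0.3,0,0]},
    {"xyz":[79,1.5,-3],"rotation":[-0.3,0,0]},
    {"xyz":[85,1.5,-3],"rotation":[-0.3,0,0]},
    {"xyz":[89,1.5,-3],"rotation":[-0.3,0,0]},
    {"xyz":[91,1.5,-3],"rotation":[-0.3,0,0]},
  ],
)

```text
time_s: 17.05
tool_pos: [544.3, 20.5, 68.4]
tcp_rot: [-1.716, 1.57, -3.126]
ft_force: [0.2, 0.4, -3.1]
grip_width: 29.6
```

>>> play_rows(
  motion=[
    {"xyz":[1,0,0],"rotation":[0,0,0]},
    {"xyz":[2,0,0],"rotation":[0,0,0]},
    {"xyz":[3,0,0],"rotation":[0,0,0]},
    {"xyz":[4,0,0],"rotation":[0,0,0]},
    {"xyz":[4.5,0,0],"rotation":[0,0,0]},
    {"xyz":[5,0,0],"rotation":[0,0,0]},
    {"xyz":[5,0,0],"rotation":[0,0,0]},
    {"xyz":[5,0,0],"rotation":[0,0,0]},
  ],
)

```text
time_s: 17.72
tool_pos: [544.5, 20.5, 64.1]
tcp_rot: [1.188, 1.571, -0.222]
ft_force: [0.3, -0.2, -2.5]
grip_width: 29.6
```

>>> play_rows(
  motion=[
    {"xyz":[0.5,0,0],"rotation":[0,0,0]},
    {"xyz":[1,0,0],"rotation":[0,0,0]},
    {"xyz":[1,0,0],"rotation":[0,0,0]},
    {"xyz":[1,0,0],"rotation":[0,0,0]},
  ],
)

```text
time_s: 18.05
tool_pos: [544.6, 20.5, 63.2]
tcp_rot: [1.106, 1.571, -0.304]
ft_force: [-0.1, -0.1, -0.9]
grip_width: 29.8
```

>>> play_rows(
  motion=[
    {"xyz":[0.5,0,0],"rotation":[0,0,0]},
    {"xyz":[0.7,0,0],"rotation":[0,0,0]},
    {"xyz":[0.7,0,0],"rotation":[0,0,0]},
    {"xyz":[0.7,0,0],"rotation":[0,0,0]},
  ],
)

```text
time_s: 18.38
tool_pos: [544.6, 20.5, 63.2]
tcp_rot: [0.405, 1.57, -1.005]
ft_force: [-3.1, 0.8, 6.3]
grip_width: 29.8
```

Contact is firm at 6 N, so I'm releasing and backing off straight up.

>>> play_rows(
  motion=[
    {"xyz":[0,0,0],"rotation":[0,0,0]},
    {"xyz":[0,0,0],"rotation":[0,0,0]},
    {"xyz":[0,0,0],"rotation":[0,0,0]},
    {"xyz":[0,0,0],"rotation":[0,0,0]},
    {"xyz":[0,0,0],"rotation":[0,0,0]},
    {"xyz":[0,0,0],"rotation":[0,0,0]},
  ],
  claw=0.55,
)

```text
time_s: 18.88
tool_pos: [544.5, 20.5, 62.3]
tcp_rot: [-1.859, 1.571, 3.014]
ft_force: [0.2, 0.4, -0.8]
grip_width: 50.7
```

>>> play_rows(
  motion=[
    {"xyz":[-4,0,0],"rotation":[0,0,0]},
    {"xyz":[-12,0,0],"rotation":[0,0,0]},
    {"xyz":[-25,0,0],"rotation":[0,0,0]},
    {"xyz":[-40,0,0],"rotation":[0,0,0]},
    {"xyz":[-60,0,0],"rotation":[0,0,0]},
    {"xyz":[-80,0,0],"rotation":[0,0,0]},
    {"xyz":[-100,0,0],"rotation":[0,0,0]},
    {"xyz":[-120,0,0],"rotation":[0,0,0]},
    {"xyz":[-135,0,0],"rotation":[0,0,0]},
    {"xyz":[-144,0,0],"rotation":[0,0,0]},
    {"xyz":[-146,0,0],"rotation":[0,0,0]},
    {"xyz":[-146,0,0],"rotation":[0,0,0]},
  ],
)

```text
time_s: 19.88
tool_pos: [544.7, 20.4, 208.9]
tcp_rot: [1.211, 1.57, -0.199]
ft_force: [0.4, -0.8, -0.3]
grip_width: 50.7
```

```bash
python3 - <<'E'
from h import *
s=arm.state();cm=arm.camera_model("wrist")
p,d=arm.grab_frame("wrist");cv2.imwrite("pics/w6.png",p)
P=cloud(d,cm,wristT(s,cm));h=cv2.cvtColor(p,cv2.COLOR_BGR2HSV)
m=(h[...,0]>100)&(h[...,0]<125)&(h[...,1]>130)&(d>0)&(P[...,2]>45)&(P[...,2]<72)&(np.hypot(P[...,0]-544,P[...,1]-19)<110)
Q=P[m];print(len(Q),rect(Q),np.median(Q[:,2]))
X=np.c_[Q[:,:2],np.ones(len(Q))];c=np.linalg.lstsq(X,Q[:,2],rcond=None)[0];print("slope",c[:2].round(4))
m=(d>0)&(P[...,2]>80)&(P[...,2]<92)&(np.hypot(P[...,0]-544,P[...,1]-19)<45)
if m.sum()>9: print("hs",rect(P[m]),np.median(P[m][:,2]))
p,d=arm.grab_frame("top");P=cloud(d,arm.camera_model("top"))
m=np.zeros(d.shape,bool);m[208:255,165:205]=1
print("adapter",rect(P[m&(P[...,2]>26)]))
p,d=arm.grab_frame("side");cv2.imwrite("pics/s6.png",cv2.resize(p[100:280,160:400],None,fx=3,fy=3))
print(s["tool_pos"],s["ft_force"])
E
```

```text
9916 (array([543.8,  20. ]), array([147.6, 130.3]), 9.2) 58.854708721958445
slope [0.0009 0.0017]
hs (array([543.8,  20. ]), array([60.3, 29.8]), 8.6) 84.87279303295927
adapter (array([483.8, 174.5]), array([248.9,  85.7]), -66.7)
[544.67317896  20.41008779 208.92943968] [ 0.40357612 -0.76341242 -0.25635925]
```

View pics/w6.png

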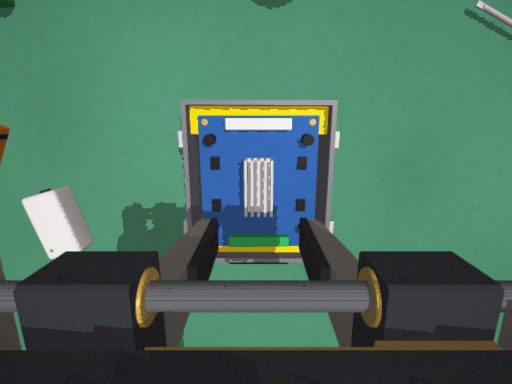

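View pics/s6.png

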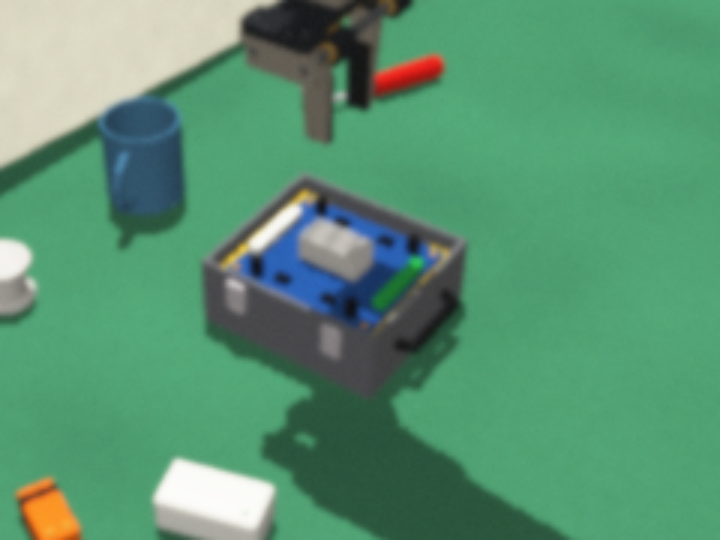

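The board at (259,183) sits level on both ledges, centred within 1 mm, and the gripper is clear. The adapter looks unmoved in the side view. The top-camera measurement of it was spoiled by the arm in front. I'm handing in.

```bash
python3 -c "
from plant import arm
print(arm.finish_job())"
```

```text
the job is handed in; nothing more can be done
None
```

The case is packed and the job is handed in after about 20 of the 62 s; the hand-in gave no verdict.

- **Battery:** I chose the large orange pack, not the green or the small orange one. It lies flat in its pocket within about 1.5 mm of the case centre, with yaw matching the case (9.1°). I set it down in contact before releasing. I last measured it before the board went in, and the board now hides it.
- **Board:** It rests heat sink up on both ledges, within about 1 mm of centre and 0.5° in yaw. Its top measured 58.9 mm against an expected 58, and its slope is below 0.002. I released it only after a 6 N contact reading, and the gripper was clear at hand-in.
- **Adapter:** My last top-camera measurement of it failed because the arm got into the cut-out. I only have the side and wrist pictures, which show it unmoved; the arm never went near it.

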